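# Lock the bean canister's bayonet lid

## Robot

A 6-joint arm with a two-finger parallel gripper is mounted at the origin on a cart in front of the work surface, level with it; the furniture and walls round the work are solid. World frame = base frame: x ahead of the robot, y to its left, z up, the work surface at z = 0. Lengths are in mm, angles in rad, forces in N, time in s.
With the tool pointing down it reaches from about 350 to 875 mm from the base axis. Payload 4.2 kg.
Tool frame: the origin (TCP) lies at the very end of the fingers, on their centre line; the grasp point (between the pads) lies 19 mm behind it (pinch_z is the distance from the TCP to the grasp point, in mm); z points along the fingers, y is the line along which they close (so a half turn about z gives the same grasp; the last joint's range is limited). The gripper opens to 85 mm and grips with 20 to 120 N. Pads are 22 mm wide; open, the fingers measure 114 mm over their backs; the gripper's body (76 mm by 85 mm) begins 54 mm behind the grasp point. The pads swing forward as they close: fully open they stand 13 mm farther back than shut.
Start: joints at [0.259, 0.385, 0.008, 0, -1.194, -0.259], TCP at [624.979, 0.025, 231.312] pointing down, gripper open.
Joint ranges: [-3.14, 3.14], [-1.21, 2.06], [-1.07, 1.41], [-3.16, 2.05], [-2.99, -0.16], [-3.1, 3.1]. Speed limits (rad/s): [2.79, 2.79, 3.14, 3.14, 3.14, 3.14].

## Interface

Orientations are given as a unit quaternion [x, y, z, w].
In Python, from bench import * gives the robot as it stands.
- The arm moves only by the tool arm_command, never from a script. Its argument "steps" is one flat list of numbers, 4 for each row, row after row: the shift along the tool's x, y, z in m, then the turn about the tool's z in rad. In form: [tx, ty, tz, roll, tx, ty, tz, roll, ...]. A call has 1 to 20 rows; each row shifts and turns the commanded pose from where the row before left it, along the tool's axes as they then stand; what a row does not reach is not made up. A row lasts 1/8 s, in which the tool goes at most 62.5 mm and 10.7 degrees, less where a joint would pass 70% of its speed; a pose out of reach is approached as far as the arm can. A call with a gripper value outside its range is refused whole. "grip" is the finger opening in m, from 0 to 0.0854, set as the call begins (left out, the last holds). The fingers move at their own pace and stop on an object; the grip force is fixed at half the most. Time passes only in rows, so rows that do not move let the fingers close. It gives the time, the measured TCP pose, the force, the opening and the grip force at its end, in the units of the state.
- read_state(): the state, without advancing time (a new reading comes with each control period).
- get_image(name): name is "scene" or "side" or "wrist"; returns the picture (420x560x3 uint8, red, green, blue); there is no depth.
- get_calibration(name): a dict with "camera_matrix" (3x3 intrinsics, pixels), "cam_to_world" (4x4, takes a point from camera to world coordinates). Camera axes: x right, y down, z forward; pixel columns grow to the right and rows downward; lengths in mm; the calibration is good to about 2 mm. A picture is of the moment at which its call begins: read the wrist's pose just before it. get_calibration takes no time and is no camera call; for the wrist camera it gives the pose at the moment of the call.
- job_done(): hands the job in; it is judged then, once.
The state is a dict: "clock": time; "joints": joint angles; "joint_vel": joint speeds; "joint_efforts": joint torques, N m; "position": TCP position; "ee_rot": TCP orientation; "contact_force": force on the tool from outside, world axes, zero at the start; "wrist_torque": the same for the moment, N m; "gripper_width": finger opening in mm; "grasp_force": force on a finger pad.
Only numpy, scipy, OpenCV 4.12 (cv2) and the standard library are available. Lean on these libraries where they do the work, as an engineer would, in place of code of your own. Each camera call takes 0.05 s, during which the arm holds its last target. There are 200 camera calls.

## Task

Two bean canisters stand on the counter; one is already shut. The other one's lid is only set in place: it stands proud, with its bar handle across the canister's two outside ribs. First push that lid down, then, keeping it down, turn it a quarter turn clockwise (seen from above) until the bar lines up with the ribs and the lid stays down locked, then let go; leave the shut canister's lid locked.

Things in the scene. Friction and masses are not known exactly. Their poses are not given: they have to be found in the camera images.
- lid: The unlocked lid, loose, 0.18 kg: pale wooden disc 100 mm across, 8 mm thick, bar handle across it 64 mm long, 16 wide, 36 tall. Origin: centre of the disc's underside, 12 mm above the rim at the start; x along the bar, z up; disc top at z = 8 mm, bar top at 44. The bar starts about 80 degrees counterclockwise (from above) of the ribs. Locked, the underside is 5 mm above the rim.
- canister: Its canister, fixed: white cylinder 104 mm across, rim 120 mm up, two steel ribs outside. Origin: centre of underside; x along the line of the ribs (one on the -x side), z up. The lid turns, clockwise only, once pressed 9.5 mm or more against a spring (9 N; at 12 mm it meets the rim). A stop lies 5 degrees past the ribs' line; within 6 degrees of that line the released lid pops up 2 to 5 mm and is locked.
- lid_shut: The lid of the other canister, the same in shape, size and frame, already locked: bar in line with that canister's ribs, underside 5 mm above its rim. To be left locked.
- canister_shut: The other canister, already shut, fixed to the counter, the same in shape, size and frame. The two stand side by side, either one on the left.
Not all that is in view belongs to the job. Leave any purple look-alike of the lid alone.

How it is judged (in metres and radians):
On the way:
1. the lid is pushed down 8 mm or more while its bar still stands across the ribs (not forced round unpressed) (z of lid in the frame of canister below 0.124 m and angle between the x axis of lid and the x axis of canister, either way round above 1.1 rad), for 0.05 s.
At the end, for the whole second after the job is handed in: The lid is at rest in its canister, released, its bar within 11 degrees of the line of the ribs and its underside less than 8.5 mm above the rim (locked); the shut canister's lid is still locked, within the same limits (angle between the x axis of lid and the x axis of canister, either way round below 0.19 rad and z of lid in the frame of canister below 0.1285 m and horizontal distance between lid and canister below 0.01 m and linear speed of lid below 0.02 m/s and angle between the x axis of lid_shut and the x axis of canister_shut, either way round below 0.19 rad and z of lid_shut in the frame of canister_shut below 0.1285 m); the robot touches nothing.
It fails at once if the shut canister's lid is turned out of its lock (more than 17 degrees) (angle between the x axis of lid_shut and the x axis of canister_shut, either way round above 0.3 rad).
It also fails if it takes over 29 s, if anything falls off the work surface, if the arm or the gripper's body presses on something with over 40 N, if the wrist force passes 120 N, or if a joint passes its speed limit or range.

## Working session

There is one attempt and no reset: what is moved stays moved. The work goes in short steps, Python scripts to look and compute and a tool call to move; the robot and the scene stay as the last step left them, time stands still between calls to the robot, and variables do not carry over. Pictures are saved under pics/ and viewed, at most 10 in all, crops included, and the job is handed in when it is done.

Besides the shell and the picture viewer there is one more tool, called as name(argument=value, ...), one argument or row to a line, values as JSON. arm_command: Moves the arm, as the interface text tells. Its arguments: {"type":"object","properties":{"steps":{"type":"array","items":{"type":"number"}},"grip":{"type":"number"}},"required":["steps"]}

```bash
mkdir -p pics
python3 - <<'E'
from bench import *
import cv2,numpy as np
s=read_state();print(s)
for n in ["scene","side","wrist"]:
    im=get_image(n);cv2.imwrite(f"pics/{n}0.png",im[:,:,::-1]);np.save(f"pics/{n}0.npy",im)
    c=get_calibration(n);print(n,np.round(c["camera_matrix"],1).tolist(),np.round(c["cam_to_world"],3).tolist())
E
```

```text
{'clock': 0.0, 'joints': array([ 2.58577048e-01,  3.85559786e-01,  6.61174186e-03, -5.16933028e-04,
       -1.19400006e+00, -2.58615389e-01]), 'joint_vel': array([-0.00147381, -0.00057773,  0.00301713, -0.0009347 , -0.0001888 ,
        0.0008657 ]), 'joint_efforts': array([-9.55001960e-04, -3.92286408e+01,  1.88399577e+01,  4.18616563e+00,
       -4.72148502e-03,  8.27910434e-07]), 'position': array([6.24406999e+02, 7.45965292e-03, 2.30211465e+02]), 'ee_rot': array([-0.70702536,  0.70718733,  0.00074859, -0.00080924]), 'contact_force': array([1.03793573, 0.73990545, 0.40329127]), 'wrist_torque': array([-0.00021499, -0.03568857,  0.01863339]), 'grasp_force': 0.0, 'gripper_width': 85.73404878395351}
scene [[491.3, 0.0, 281.8], [0.0, 491.3, 217.1], [0.0, 0.0, 1.0]] [[0.595, -0.384, 0.705, -469.938], [-0.803, -0.279, 0.526, -396.387], [-0.006, -0.88, -0.475, 762.102], [0.0, 0.0, 0.0, 1.0]]
side [[445.7, 0.0, 281.8], [0.0, 445.7, 209.3], [0.0, 0.0, 1.0]] [[-0.97, -0.109, 0.215, 308.731], [-0.241, 0.496, -0.834, 1228.32], [-0.016, -0.861, -0.508, 657.217], [0.0, 0.0, 0.0, 1.0]]
wrist [[298.3, 0.0, 279.2], [0.0, 298.3, 200.8], [0.0, 0.0, 1.0]] [[-1.0, 0.001, 0.0, 625.632], [0.001, 0.957, 0.289, -73.033], [0.0, 0.289, -0.957, 373.019], [0.0, 0.0, 0.0, 1.0]]
```

View pics/scene0.png

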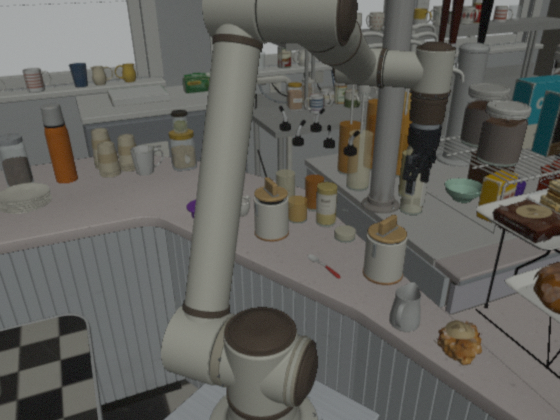

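View pics/wrist0.png

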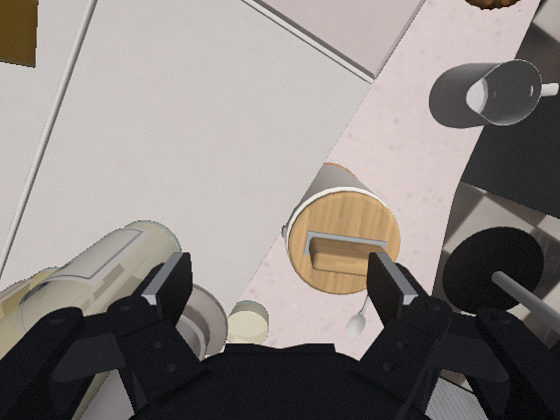

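View pics/side0.png

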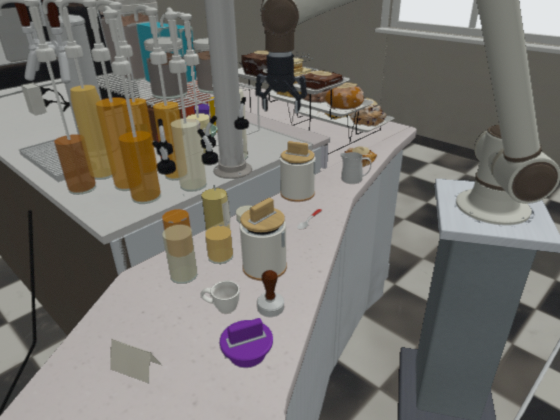

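Scene: canisters with wooden lids are at (272,210) and (386,250); side view has the same two at (264,240) and (298,172). The purple look-alike is at (246,340) in the side view. The wrist view shows one lid at (343,240), with a rib at (285,232). Next I'll make one close composite of both canisters to see the ribs and bars.

```bash
cat > h.py <<'E'
from bench import *
import cv2,numpy as np
def ray(c,u,v,z):
    T=np.array(c["cam_to_world"]);d=T[:3,:3]@np.linalg.inv(c["camera_matrix"])@[u,v,1]
    o=T[:3,3];return o+d*(z-o[2])/d[2]
def proj(c,p):
    T=np.linalg.inv(c["cam_to_world"]);q=np.array(c["camera_matrix"])@(T@np.append(p,1))[:3];return q[:2]/q[2]
E
python3 - <<'E'
from h import *
a=np.load("pics/scene0.npy");b=np.load("pics/side0.npy")
cr=[a[172:247,225:325],a[208:283,336:436],b[195:285,210:330],b[135:210,248:348]]
im=np.vstack([np.hstack([cv2.resize(x,(400,300),interpolation=cv2.INTER_CUBIC) for x in cr[i:i+2]]) for i in (0,2)])
cv2.imwrite("pics/crop1.png",im[:,:,::-1])
C=get_calibration
for n,u,v in [("scene",272,196),("scene",387,233),("side",264,219),("side",298,155)]: print(n,ray(C(n),u,v,135).round())
print(ray(C("wrist"),343,241,133).round())
E
```

```text
scene [549. 399. 135.]
scene [550.  33. 135.]
side [559. 421. 135.]
side [559.  60. 135.]
[570.  36. 133.]
```

View pics/crop1.png

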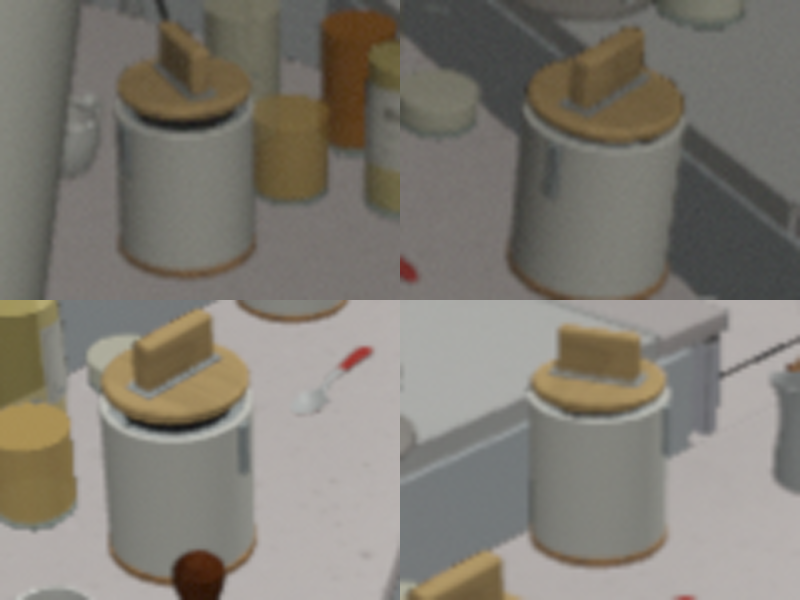

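Run:
```python
from h import *
C=get_calibration
print("pole",ray(C("scene"),383,203,0).round(),ray(C("side"),233,170,0).round(),ray(C("wrist"),195,320,0).round())
for n,u,v in [("scene",327,222),("scene",297,218),("scene",316,205),("side",272,305),("side",225,305),("side",180,278),("side",215,230),("side",220,258)]: print(n,u,v,ray(C(n),u,v,0).round())
```

```text
pole [949. 227.   0.] [814. -72.   0.] [751. 224.   0.]
scene 327 222 [721. 311.   0.]
scene 297 218 [686. 404.   0.]
scene 316 205 [801. 405.   0.]
side 272 305 [511. 543.   0.]
side 225 305 [609. 566.   0.]
side 180 278 [742. 504.   0.]
side 215 230 [737. 295.   0.]
side 220 258 [679. 411.   0.]
```

arm_command(
  steps=[0, 0.0275, -0.03, 0, 0, 0.0275, -0.03, 0, -0.045, 0, 0, 0, -0.045, 0, 0, 0, -0.045, 0, 0, 0, -0.045, 0, 0, 0, -0.045, 0, 0, 0, -0.045, 0, 0, 0, -0.045, 0, 0, 0, -0.045, 0, 0, 0, -0.015, 0, 0, 0, 0, 0, 0, 0, 0, 0, 0, 0],
)

```text
clock: 1.78
position: [570.1, 373.8, 291.5]
ee_rot: [-0.707, 0.707, -0.0, -0.0]
contact_force: [-0.0, 0.1, 0.1]
gripper_width: 85.6
grasp_force: 0.0
```

Run:
```python
from h import *
s=read_state();print(s["clock"],s["position"],s["joints"])
c=get_calibration("wrist");im=get_image("wrist");np.savez("pics/w1.npz",im=im,**c);cv2.imwrite("pics/w1.png",im[:,:,::-1])
```

```text
1.775 [570.0906874  373.83480165 291.45176906] [ 8.17059231e-01  4.55427656e-01  2.67535302e-01  1.13382487e-04
 -1.38330834e+00 -8.18105019e-01]
```

View pics/w1.png

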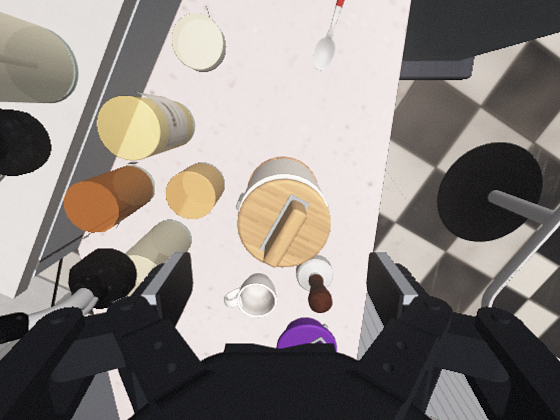

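The unlocked lid is at (284,222), with its bar running from about (270,262) to (303,205). The purple look-alike is at (305,335), and a small whisk or tamper is at (318,290). I'll zoom in with a model overlay.

Run:
```python
from h import *
d=np.load("pics/w1.npz");im=d["im"];c={k:d[k] for k in("camera_matrix","cam_to_world")}
hsv=cv2.cvtColor(im,cv2.COLOR_RGB2HSV)[165:280,225:345]
m=cv2.inRange(hsv,(8,70,60),(28,255,255));m=cv2.morphologyEx(m,cv2.MORPH_CLOSE,np.ones((9,9)))
n,l,st,ce=cv2.connectedComponentsWithStats(m);k=1+np.argmax(st[1:,4]);ct=max(cv2.findContours((l==k).astype(np.uint8),0,2)[0],key=len)[:,0]+[225,165]
P=np.array([ray(c,u,v,140) for u,v in ct])[:,:2]
from scipy.optimize import least_squares
f=least_squares(lambda p:np.hypot(*(P-p[:2]).T)-p[2],[555,410,50],loss="soft_l1").x;print(f)
# bar corners top: overlay for theta guesses
crop=cv2.resize(im[165:280,225:345],None,fx=5,fy=5,interpolation=cv2.INTER_CUBIC)
def dr(pts,col):
    q=np.array([(proj(c,p)-[225,165]+.5)*5 for p in pts]).astype(int);cv2.polylines(crop,[q],True,col,1)
for th,col in [(2.20,(255,0,0)),(2.1,(0,0,255))]:
    e=np.array([np.cos(th),np.sin(th)]);g=np.array([-e[1],e[0]])
    dr([np.append(f[:2]+a*32*e+b*8*g,176) for a,b in((1,1),(1,-1),(-1,-1),(-1,1))],col)
t=np.linspace(0,6.28,60);dr([np.array([f[0]+50*np.cos(a),f[1]+50*np.sin(a),140]) for a in t],(0,255,0))
cv2.imwrite("pics/c2.png",crop[:,:,::-1])
```

```text
[566.99065621 414.40237499  49.53175967]
```

View pics/c2.png

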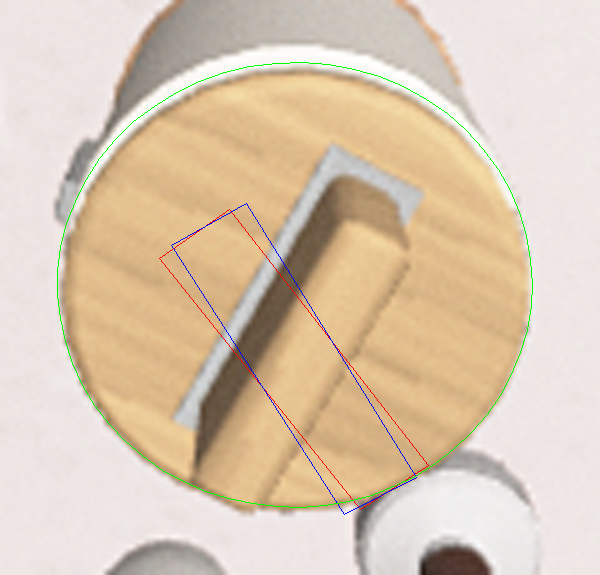

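Run:
```python
from h import *
d=np.load("pics/w1.npz");c={k:d[k] for k in("camera_matrix","cam_to_world")}
z=lambda u,v,h:ray(c,u/5+225-.5,v/5+165-.5,h)[:2]
A=[z(*p,176) for p in((335,218),(410,262),(265,505),(193,482))]
print(np.round(A),np.mean(A,0))
for a,b in((3,0),(2,1)): v=A[b]-A[a];print(np.degrees(np.arctan2(v[1],v[0])),np.hypot(*v))
v=z(172,418,140)-z(332,145,140);print("plate",np.degrees(np.arctan2(v[1],v[0])),np.hypot(*v))
B=[z(422,190,140),z(172,418,140)];print("plate centre",np.mean(B,0))
# disc edge points
D=np.array([z(*p,140) for p in((65,285),(531,280),(298,72),(120,430),(480,140))])
from scipy.optimize import least_squares
f=least_squares(lambda p:np.hypot(*(D-p).T)-50,[565,414]).x;print("disc",f)
for q in ((78,145,115),(65,220,95),(80,180,110)):
  v=z(*q)-f;print("rib",np.degrees(np.arctan2(v[1],v[0])),np.hypot(*v))
# rib seen from side view, bottom/top of rib
s=get_calibration("side")
for ph in (-40,-30,-24,-18,-10): print(ph,[proj(s,np.array([f[0]+54*np.cos(np.radians(ph+180)),f[1]+54*np.sin(np.radians(ph+180)),h])).round(1) for h in(110,)])
```

```text
[[560. 386.]
 [546. 394.]
 [573. 444.]
 [587. 439.]] [566.64935617 415.59544679]
-116.64432532151285 59.7366223195685
-118.28390992328875 56.587007615679774
plate 60.90379814274114 69.97937592113819
plate centre [567.14286222 417.04493132]
disc [565.78109526 415.64724096]
rib -29.039535288649994 56.08835002749308
rib -3.222446784009662 55.732792147886485
rib -19.55761772246564 52.63680950179512
-40 [array([275.8, 237.5])]
-30 [array([279. , 235.8])]
-24 [array([280.7, 234.7])]
-18 [array([282.2, 233.5])]
-10 [array([283.8, 231.9])]
```

arm_command(
  steps=[-0.021, 0.002, 0, 0, -0.021, 0.002, 0, 0, 0, 0, 0.03, 0.163, 0, 0, 0.03, 0.163, 0, 0, 0.025, 0.163, 0, 0, 0, 0, 0, 0, 0, 0],
  grip=0.05,
)

```text
clock: 2.7
position: [566.5, 418.0, 207.6]
ee_rot: [-0.516, 0.856, -0.0, 0.001]
contact_force: [-0.1, -0.0, 0.7]
gripper_width: 50.1
grasp_force: 0.0
```

Run:
```python
from h import *
s=read_state();print(s["clock"],s["position"],s["joints"],s["gripper_width"])
c=get_calibration("wrist");im=get_image("wrist");np.savez("pics/w2.npz",im=im,**c)
for th in (58,62,66):
    e=np.array([np.cos(np.radians(th)),np.sin(np.radians(th))]);g=np.array([-e[1],e[0]])
    for z in (176,140):
        q=np.array([proj(c,np.append(np.array([566.5,415.8])+a*32*e+b*8*g,z)) for a,b in((1,1),(1,-1),(-1,-1),(-1,1))]).astype(int)
        if th==62 : cv2.polylines(im,[q],True,(255,0,0) if z==176 else (0,0,255),1)
cv2.imwrite("pics/w2.png",im[:,:,::-1])
```

```text
2.7 [566.51346634 418.00687662 207.56123514] [ 8.64963955e-01  5.34285634e-01  1.91873548e-01  7.49488187e-04
 -1.22638053e+00 -1.35121883e+00] 50.135335563161654
```

View pics/w2.png

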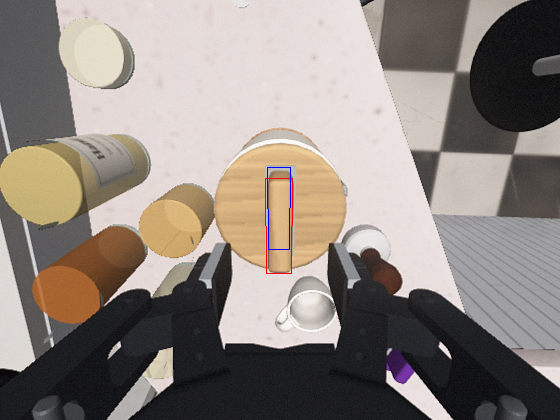

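Overlay matches the bar and the fingers straddle it. Next I descend and grip.

arm_command(
  steps=[0.002, 0, 0.03, 0, 0, 0, 0.02, 0, 0, 0, 0.012, 0, 0, 0, 0, 0],
)

```text
clock: 3.25
position: [565.1, 415.3, 144.3]
ee_rot: [-0.515, 0.857, -0.0, -0.0]
contact_force: [-0.1, 1.2, 1.0]
gripper_width: 50.0
grasp_force: 0.0
```

arm_command(
  steps=[0, 0, 0, 0, 0, 0, 0, 0, 0, 0, 0, 0, 0, 0, 0, 0],
  grip=0,
)

```text
clock: 3.75
position: [565.5, 415.6, 145.0]
ee_rot: [-0.515, 0.857, 0.0, 0.001]
contact_force: [1.3, 1.2, 1.2]
gripper_width: 15.1
grasp_force: 61.0
```

Gripped (15–16 mm). Now the press.

arm_command(
  steps=[0, 0, 0.004, 0, 0, 0, 0.004, 0, 0, 0, 0.003, 0, 0, 0, 0, 0, 0, 0, 0, 0],
)

```text
clock: 4.38
position: [565.5, 415.7, 134.5]
ee_rot: [-0.515, 0.857, 0.0, 0.001]
contact_force: [-0.9, -0.3, 6.9]
gripper_width: 14.9
grasp_force: 61.8
```

arm_command(
  steps=[0, 0, 0.001, 0, 0, 0, 0, 0, 0, 0, 0, 0, 0, 0, 0, 0.1, 0, 0, 0, 0, 0, 0, 0, 0],
)

```text
clock: 5.12
position: [565.7, 415.7, 133.8]
ee_rot: [-0.471, 0.882, 0.0, 0.001]
contact_force: [-1.6, -0.7, 7.9]
gripper_width: 15.1
grasp_force: 62.0
```

Run:
```python
from h import *
s=read_state();print(s["position"],s["ee_rot"],s["contact_force"],s["wrist_torque"],s["joints"])
im=get_image("side");cv2.imwrite("pics/s3.png",cv2.resize(im[195:285,210:330],(640,480),interpolation=cv2.INTER_CUBIC)[:,:,::-1])
```

```text
[565.68556811 415.67420623 133.84977901] [-4.71372595e-01  8.81933286e-01  7.33586928e-05  1.24478222e-03] [-1.59761572 -0.69675151  7.8554992 ] [ 0.08426695  0.22697913 -0.09374692] [ 8.63700026e-01  5.84214193e-01  8.91738487e-02  8.76454963e-04
 -1.07338419e+00 -1.45321985e+00]
```

Torque is low, so the lid is turning freely.

arm_command(
  steps=[0, 0, 0, 0.12, 0, 0, 0, 0.12, 0, 0, 0, 0.12, 0, 0, 0, 0.12, 0, 0, 0, 0.12, 0, 0, 0, 0.12, 0, 0, 0, 0.12, 0, 0, 0, 0.12, 0, 0, 0, 0.12, 0, 0, 0, 0.12, 0, 0, 0, 0, 0, 0, 0, 0],
)

```text
clock: 6.68
position: [565.8, 415.6, 133.9]
ee_rot: [0.109, 0.994, 0.001, 0.001]
contact_force: [0.3, 0.6, 7.6]
gripper_width: 14.9
grasp_force: 61.9
```

Run:
```python
from h import *
s=read_state();print(s["position"],s["ee_rot"],s["contact_force"],s["wrist_torque"],s["joints"])
c=get_calibration("wrist");im=get_image("wrist");cv2.imwrite("pics/w4.png",im[:,:,::-1])
```

```text
[565.84223397 415.60620083 133.91972238] [1.08897250e-01 9.94052120e-01 7.07642985e-04 1.12740696e-03] [0.33330536 0.55823874 7.5506561 ] [-0.05535789  0.08744617 -0.14616329] [ 8.63590094e-01  5.84229803e-01  8.92629276e-02  1.21355645e-03
 -1.07339054e+00 -2.65319163e+00]
```

View pics/w4.png

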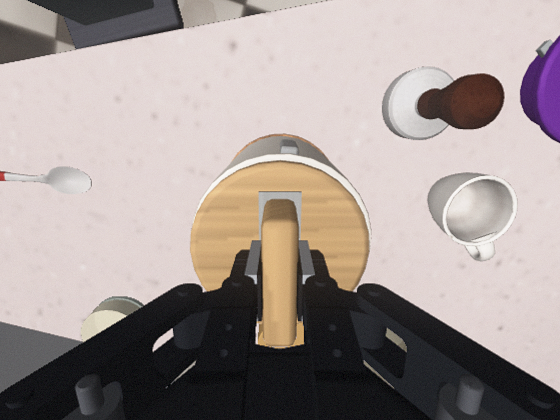

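The rib is clearly visible at (289,147), just clockwise of the bar's line at (280,200). I'll compute the remaining angle.

Run:
```python
from h import *
c=get_calibration("wrist");s=read_state();p=s["position"][:2]
im=cv2.imread("pics/w4.png")
q=s["ee_rot"];bar=np.degrees(2*np.arctan2(q[1],q[0]))%180  # tool x dir
print("bar",bar)
for u,v in((289,147),(288,141),(290,152)):
  for h in (118,110,95):
    d=ray(c,u,v,h)[:2]-p;print(u,v,h,np.degrees(np.arctan2(d[1],d[0]))%180,np.hypot(*d))
```

```text
bar 167.4988779934773
289 147 118 161.3796828950466 54.65363713170725
289 147 110 160.98118976848158 53.74136851177602
289 147 95 160.19644435688465 52.03822420541785
288 141 118 162.25154301053146 57.694234396640006
288 141 110 161.93170172978995 56.9299522457379
288 141 95 161.30830185184828 55.50189390239208
290 152 118 160.47037614760038 52.1140745526499
290 152 110 159.98574645491124 51.08038733308985
290 152 95 159.02228463124166 49.152668342413264
```

arm_command(
  steps=[0, 0, 0, 0.06, 0, 0, 0, 0.055, 0, 0, 0, 0, 0, 0, 0, 0],
)

```text
clock: 7.22
position: [565.9, 415.5, 133.9]
ee_rot: [0.166, 0.986, 0.001, 0.001]
contact_force: [0.2, 0.3, 7.2]
gripper_width: 15.2
grasp_force: 61.9
```

arm_command(
  steps=[0, 0, 0, 0, 0, 0, 0, 0, 0, 0, 0, 0, 0, 0, 0, 0],
  grip=0.045,
)

```text
clock: 7.72
position: [564.7, 415.0, 131.5]
ee_rot: [0.166, 0.986, -0.001, -0.0]
contact_force: [-0.5, -0.8, -0.7]
gripper_width: 45.0
grasp_force: 0.0
```

arm_command(
  steps=[0, 0, -0.01, 0, 0, 0, -0.02, 0, 0, 0, -0.04, 0, 0, 0, -0.04, 0, 0, 0, 0, 0, 0, 0, 0, 0],
)

```text
clock: 8.48
position: [564.7, 415.1, 242.3]
ee_rot: [0.166, 0.986, 0.0, -0.0]
contact_force: [0.1, 0.5, -0.5]
gripper_width: 44.5
grasp_force: 0.0
```

Run:
```python
from h import *
s=read_state();print(s["clock"],s["position"],s["ee_rot"],s["contact_force"],s["joints"])
c=get_calibration("wrist");im=get_image("wrist");b=get_image("side")
out=np.hstack([cv2.resize(im[100:340,160:400],(440,440),interpolation=cv2.INTER_CUBIC),cv2.resize(b[195:285,215:305],(360,440),interpolation=cv2.INTER_CUBIC)])
for z,r in((133,50),(140,50)):pass
cv2.imwrite("pics/f5.png",out[:,:,::-1])
```

```text
8.475 [564.65826187 415.13311462 242.29680693] [ 1.65921349e-01  9.86138931e-01  1.02138278e-04 -3.24129862e-04] [ 0.09861306  0.52165267 -0.45898066] [ 8.63705081e-01  5.10857841e-01  2.38970730e-01 -6.86157037e-04
 -1.29906762e+00 -2.76770169e+00]
```

View pics/f5.png

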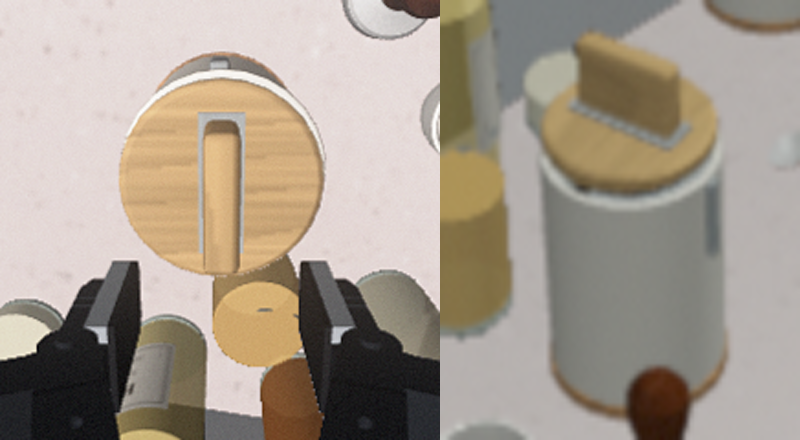

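The bar is in line with the rib at (220,65), and the lid sits low. One overlay will confirm its height: green for locked (disc top 133), red for proud (140).

Run:
```python
from h import *
o=[]
for n,(x,y) in (("side",(210,190)),("scene",(220,165))):
    c=get_calibration(n);im=get_image(n)[y:y+90,x:x+90];im=cv2.resize(im,(400,400),interpolation=cv2.INTER_CUBIC);k=400/90
    th=np.radians(161);e=np.array([np.cos(th),np.sin(th)])*32
    for z,col in((169,(0,255,0)),(176,(255,0,0))):
        # disc outline and bar top line
        for pts,cl in (([(565.8+50*np.cos(a),415.6+50*np.sin(a),z-36) for a in np.linspace(0,6.28,60)],True),([(565.8+e[0],415.6+e[1],z),(565.8-e[0],415.6-e[1],z)],False)):
            q=np.array([(proj(c,p)-[x,y]+.5)*k for p in pts]).astype(int);cv2.polylines(im,[q],cl,col,1)
    o.append(im)
cv2.imwrite("pics/f6.png",np.hstack(o)[:,:,::-1])
```

```text
(no output)
```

View pics/f6.png

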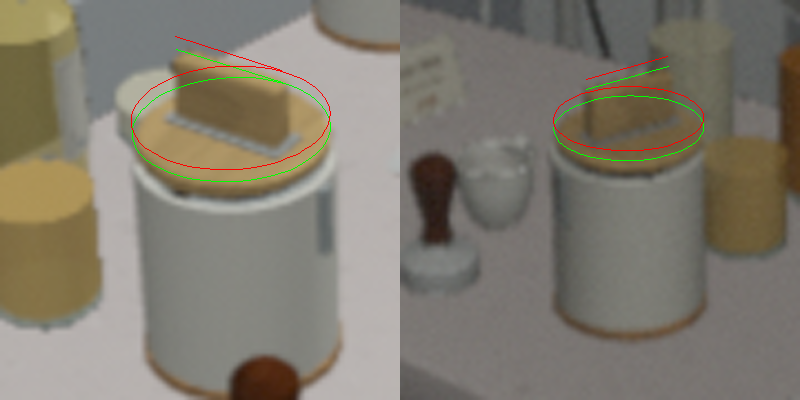

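The lid sits at the green (locked) height in both views, if anything slightly lower, and the bar lines up with the ribs. I'm handing in.

```bash
python3 -c "
from bench import *
print(job_done())"
```

```text
the job is handed in; nothing more can be done
None
```

I pushed the loose lid down, turned it clockwise into line with the ribs and released it. In the last pictures it sat at the locked height; the arm never went near the shut canister's lid, and I handed the job in at about 9 s. The judge gave no result back.

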